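Load a clay core into the sprung soil lathe

ROBOT

A 6-joint arm with a two-finger parallel gripper is mounted at the origin on a cart in front of the work surface, level with it; the furniture and walls round the work are solid. World frame = base frame: x ahead of the robot, y to its left, z up, the work surface at z = 0. Lengths are in m, angles in rad, forces in N, time in s.
With the tool pointing down it reaches from about 0.3 to 0.825 m from the base axis. Payload 5.4 kg.
Tool frame: the origin (TCP) lies at the very end of the fingers, on their centre line; the grasp point (between the pads) lies 19 mm behind it; z points along the fingers, y is the line along which they close (so a half turn about z gives the same grasp; the last joint's range is limited). The gripper opens to 92 mm and grips with 3 to 60 N. Pads are 20 mm wide; open, the fingers measure 128 mm over their backs; the gripper's body (75 mm by 189 mm) begins 69 mm behind the grasp point.
Start: joints at [1.134, 0.158, 1.597, -0, 1.386, -0.21], TCP at [0.129, 0.56, 0.215] pointing down, gripper open.
Joint ranges: [-2.91, 2.91], [-0.94, 2.29], [0.18, 2.7], [-1.29, 4.43], [0.17, 2.64], [-3, 3]. Speed limits (rad/s): [2.57, 2.57, 3.14, 3.14, 3.14, 3.14].

INTERFACE

Orientations are given as a rotation vector (axis times angle).
In Python, from workcell import bot gives the robot as it stands. Calls block until the motion is done:
- bot.goto(position, orientation): joint-space move of the TCP to a pose.
- bot.line_to(position, rot=None, max_speed=0.15): straight line of the TCP; rot=None keeps the orientation; max_speed is the mean speed in m/s.
- bot.set_joints(angles): joint-space move.
- bot.set_gripper(opening, newtons=None): opening from 0.0 (shut) to 1.0 (fully open); newtons is the grip in N (None keeps the last); returns when the fingers have stopped.
- bot.hold(seconds).
- bot.inverse_kinematics(position, orientation): joint angles nearest the present ones, or None.
- bot.read_camera(name): name is "scene" or "top"; returns a dict with "pixels" (480x640x3 uint8, blue, green, red), "fx", "fy", "cx", "cy" (pixels), "R" (3x3) and "t" (3): a world point X has camera coordinates R X + t. Camera axes: x right, y down, z forward; pixel columns grow to the right and rows downward; lengths in m; the calibration is good to about 2 mm. A picture is of the moment at which its call begins. There is no depth.
A pose or a line that the arm cannot do raises bot.MotionError and nothing moves.
- bot.job_done(): hands the job in; it is judged then, once.
Readings, each from a call of its own:
- bot.current_clock(): time.
- bot.current_joints(): joint angles.
- bot.current_joint_vel(): joint speeds.
- bot.current_effort(): joint torques, N m.
- bot.current_ee_pos(): TCP position.
- bot.current_tool_rot(): TCP orientation.
- bot.current_contact_force(): force on the tool from outside, world axes, zero at the start.
- bot.current_ft_torque(): the same for the moment, N m.
- bot.current_opening(): opening from 0.0 (shut) to 1.0 (fully open).
- bot.current_grip_force(): force on a finger pad.
Only numpy, scipy, OpenCV 4.12 (cv2) and the standard library are available. Lean on these libraries where they do the work, as an engineer would, in place of code of your own. Each camera call takes 0.05 s, during which the arm holds its last target. There are 200 camera calls.

TASK

Load the taller clay specimen into the blue soil lathe. Pull its sprung top plate up by the red handle and turn the handle clockwise until it stays parked in its holding notch by itself; stand the tall specimen upright in the middle of the turntable and let go of it; then lift and turn the handle back and ease the top plate down by hand, without letting it snap down, until it clamps the specimen. Leave the jars and the shorter specimen standing where they are.

Things in the scene. Friction and masses are not known exactly. Their poses are not given: they have to be found in the camera images.
- trimmer: Blue hand soil lathe, fixed on the bench. Origin: on the bench under the vertical spindle axis; -x is its open front. Base plate 136 x 136 mm (x -66 to +70, y +-68), top 16 mm up. At its centre a turntable with a 68 mm hand wheel 17 to 24 mm up. Two 14 mm rods at x = +48, y = +-42 carry the crosshead; their nuts end 193 mm up.
- table_centre (a point): Centre of the turntable's flat top (42 mm diameter), 32 mm above the bench, on the spindle axis. The turntable turns freely with a little friction.
- spindle (a joint): Lift in m of the sprung spindle with the top plate (38 mm diameter, 8 mm thick) and red handle. 0: down, plate 68 mm above the turntable. Spring and weight press it down with about 10 N at 0, 15 N at 0.054 (its stop). Above 0.044 the pin clears the tooth. In the notch 0.038 (plate 106 mm above turntable); on the tall specimen 0.008.
- twist (a joint): Turn in rad of the red handle and its pin, clockwise seen from above; stop at 1.25. Below the rim the pin is free from 0 to 0.5, where a tooth stands in its way; lifted over the tooth it goes on to the holding notch at 1.13. A weak spring (under 0.13 N m) turns it back to 0, so let go short of the tooth it swings back and snaps down.
- handle_grip (a point): Middle of the red T-handle bar on the spindle axis, 249 mm above the bench when fully down. Bar 64 mm long (this frame's y), 16 mm wide (x), 20 mm high, edges rounded; it rises and turns with the spindle and lies along the lathe's y at twist 0. The sleeve's rim is 23 mm below this point when fully down, more when lifted.
- tall_specimen: The taller reddish-brown clay cylinder, 38 mm diameter, 76 mm high, about 0.2 kg, standing on the bench (as do its neighbours). Tall apparatus stands along the back of the bench, beyond x = 0.6 m. Origin at the centre of its underside, z up its axis.
- short_specimen: Shorter clay cylinder of the same colour, 38 mm diameter, 51 mm high, standing on the bench; a bystander. Origin at the centre of its underside.
- amber_jar: Amber reagent jar with a black cap, 56 mm diameter, 101 mm high, standing on the bench; a bystander. Origin at the centre of its underside.
- blue_cap_jar: Slim amber reagent jar with a blue cap, 48 mm diameter, 125 mm high, standing on the bench; a bystander. Origin at the centre of its underside.
- crosshead_underside (a point): Spindle axis at the underside of the blue crosshead, 164 mm above the bench; the crosshead is 16 mm thick, 48 mm wide here and reaches 24 mm forward. On it a steel sleeve of 40 mm diameter, its rim 226 mm above the bench, with a deep slot from the front (-x) round to 44 degrees clockwise, in which the handle's cross pin runs.
- holding_notch (a point): Floor of the shallow holding notch in the sleeve's rim, 6 mm deep, 65 degrees clockwise (from above) from the pin's rest position, so on the lathe's +y side; a narrow tooth parts it from the deep slot. The same cuts are repeated on the far half.
- stirrer: Fixed apparatus at the back left of the bench: tall mixer with a blue head over a steel cup, on two rods; about 0.3 m across with its cable and 0.6 m high. Not part of the job; keep the arm clear of it. Origin on the bench.

How it is judged:
By the outcome, as a careful person would: the job done as asked, in the order asked, and still so for the second after the job is handed in, with the robot touching nothing.
It also fails if it takes over 70 s, if anything falls off the work surface, if the arm or the gripper's body presses on something with over 40 N, if the wrist force passes 120 N, or if a joint passes its speed limit or range.

## Working session

There is one attempt and no reset: what is moved stays moved. The work goes in short steps, each a Python script; the robot and the scene stay as the last script left them, time stands still between calls to the robot, and variables do not carry over. Pictures are saved under pics/ and viewed, at most 13 in all, crops included, and the job is handed in when it is done.

```bash
mkdir -p pics; ls; python3 - <<'E'
from workcell import bot
import cv2,numpy as np
for n in("scene","top"):
    c=bot.read_camera(n); cv2.imwrite(f"pics/{n}0.png",c["pixels"])
    print(n,c["fx"],c["fy"],c["cx"],c["cy"],np.round(c["R"],4).tolist(),np.round(c["t"],4).tolist(), (-c["R"].T@c["t"]).round(3))
print(bot.current_clock(),bot.current_tool_rot())
E
```

```text
pics
scene 436.73860627840367 436.73860627840367 323.53909249394684 240.61680375075863 [[-0.6486, -0.7611, -0.0054], [-0.5761, 0.4955, -0.65], [0.4974, -0.4185, -0.7599]] [0.4021, 0.4276, 0.8829] [0.068 0.464 0.951]
top 569.4493146865943 569.4493146865943 311.8056163415395 242.43931680546754 [[-0.0059, -1.0, 0.0046], [-0.9858, 0.005, -0.168], [0.168, -0.0055, -0.9858]] [0.0291, 0.577, 1.6246] [0.296 0.035 1.698]
0.1 [-3.55471812e-01 -3.12086294e+00  2.54353838e-03]
```

View pics/scene0.png

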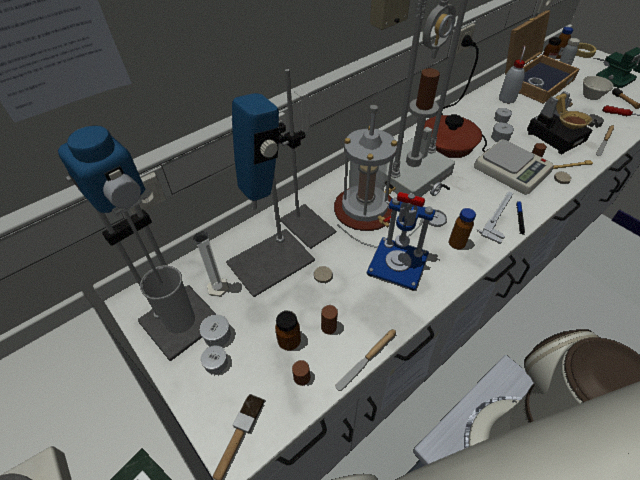

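View pics/top0.png

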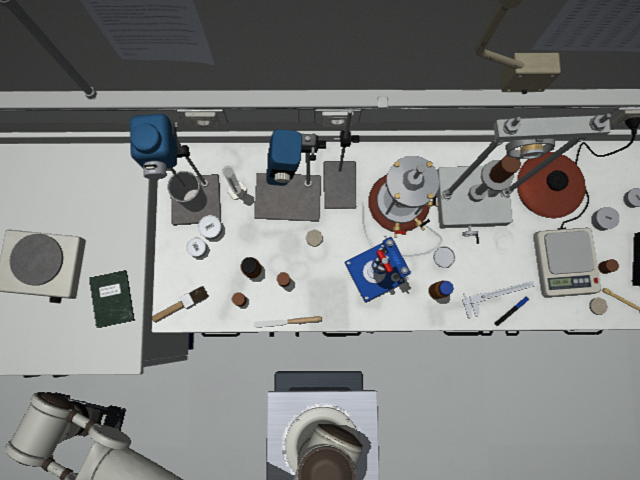

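The scene view shows the lathe near (405,250), the tall specimen near (329,320), the short one at (301,373), the amber jar at (288,330) and the blue-cap jar at (461,228). In the top view the lathe is near (378,270), the tall specimen (285,280) and the short one (239,299). I'll zoom in next.

```bash
python3 - <<'E'
import cv2,numpy as np
a=cv2.imread("pics/top0.png")[225:315,335:465]; b=cv2.imread("pics/scene0.png")[185:295,355:485]
a=cv2.resize(a,None,fx=5,fy=5,interpolation=cv2.INTER_CUBIC);b=cv2.resize(b,None,fx=5,fy=5,interpolation=cv2.INTER_CUBIC)
cv2.imwrite("pics/a.png",a);cv2.imwrite("pics/b.png",b)
E
```

```text
(no output)
```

View pics/a.png

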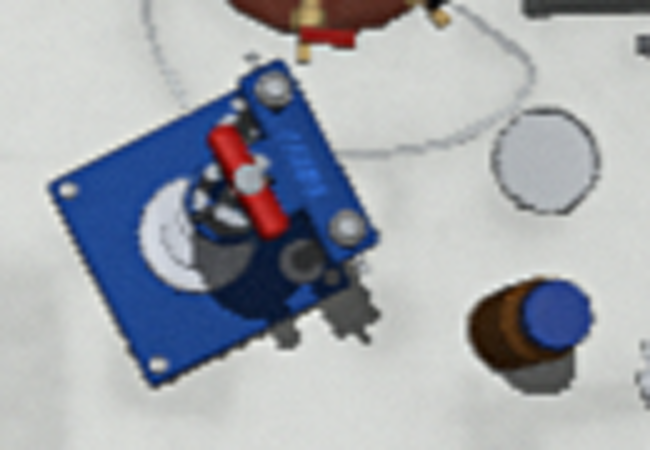

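View pics/b.png

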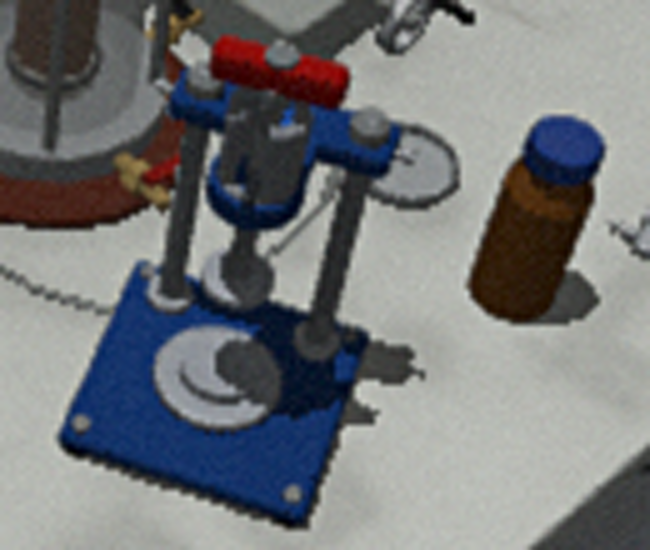

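The top crop shows the nuts at (274,88) and (347,227) and the front base corners at (50,187) and (152,387). The scene crop shows the nuts at (205,78) and (372,122) and the base corners at (62,440), (303,520), (135,262) and (368,335). The lathe's front faces left towards the robot. I'll fit the poses from these points.

```bash
cat >loc.py <<'E'
from workcell import bot
import cv2,numpy as np
from scipy.optimize import least_squares
def proj(c,X):
    p=np.atleast_2d(X)@c["R"].T+c["t"]; return np.c_[c["fx"]*p[:,0]/p[:,2]+c["cx"],c["fy"]*p[:,1]/p[:,2]+c["cy"]]
def cyl(x,y,d,h):
    a=np.linspace(0,2*np.pi,40); r=np.c_[x+d/2*np.cos(a),y+d/2*np.sin(a)]
    return np.r_[np.c_[r,0*a],np.c_[r,0*a+h]]
def cen(m): M=cv2.moments(m); return np.array([M["m10"]/M["m00"],M["m01"]/M["m00"]]),M["m00"]
def hull(c,x,y,d,h): return cen(cv2.convexHull(proj(c,cyl(x,y,d,h)).astype(np.float32)))
E
python3 - <<'E'
from loc import *
S,T=bot.read_camera("scene"),bot.read_camera("top")
L=np.array([[.048,.042,.193],[.048,-.042,.193],[-.066,.068,.016],[-.066,-.068,.016],[.07,.068,.016],[.07,-.068,.016]])
pt=np.array([[274,88],[347,227],[50,187],[152,387]])/5+[335,225]
ps=np.array([[205,78],[372,122],[62,437],[305,520],[135,262],[368,335]])/5+[355,185]
def W(q,P):
    c,s=np.cos(q[2]),np.sin(q[2]); return P@np.array([[c,s,0],[-s,c,0],[0,0,1]])+[q[0],q[1],0]
f=lambda q:np.r_[(proj(T,W(q,L[:4]))-pt).ravel(),(proj(S,W(q,L))-ps).ravel()]
r=least_squares(f,[.45,-.13,-1.05],loss="soft_l1"); print("lathe",r.x.round(4),r.fun.round(1) if 0 else f(r.x).reshape(-1,2).round(1).tolist())
print("handle px",proj(T,W(r.x,np.array([[0,0,.249]]))),proj(S,W(r.x,np.array([[0,0,.249]]))))
for n,seedT,seedS,d,h in(("tall",(285,280),(329,320),.038,.076),("short",(239,299),(301,373),.038,.051),("amber",(252,267),(288,330),.056,.101),("blue",(441,291),(461,228),.048,.125)):
    tgt=[];ar=[]
    for c,s in((T,seedT),(S,seedS)):
        hsv=cv2.cvtColor(c["pixels"],cv2.COLOR_BGR2HSV)
        m=((hsv[...,1]>70)|((hsv[...,2]<38)&(n in("amber","blue")))).astype(np.uint8)
        k,lab,st,ce=cv2.connectedComponentsWithStats(m); l=lab[s[1],s[0]]
        tgt.append(ce[l]); ar.append(st[l,4])
    g=lambda q:np.r_[hull(T,*q,d,h)[0]-tgt[0],hull(S,*q,d,h)[0]-tgt[1]]
    q=least_squares(g,[.45,.1],diff_step=1e-3); print(n,q.x.round(4),q.fun.round(1),ar,hull(T,*q.x,d,h)[1],hull(S,*q.x,d,h)[1])
E
```

```text
lathe [ 0.4909 -0.1558 -1.1015] [[-1.1, 0.4], [-0.6, 0.3], [-2.2, 0.1], [-1.1, 0.8], [0.4, -1.8], [0.3, -1.4], [-0.9, -0.2], [0.6, -0.5], [0.2, -0.9], [0.8, -1.3]]
handle px [[383.14166742 262.08874097]] [[411.01001011 199.56021483]]
tall [0.4697 0.1107] [-0.3  0.1  0.1 -0.3] [np.int32(142), np.int32(388)] 170.3990737129934 434.8347305529751
short [0.4135 0.2411] [-0.2  0.1  0.1 -0.2] [np.int32(143), np.int32(346)] 164.39741995139048 386.77136999275535
amber [0.5024 0.2066] [-1.2  0.2  0.6 -0.8] [np.int32(307), np.int32(775)] 396.82990430819336 944.8714517904446
blue [ 0.435  -0.3402] [-0.5  0.1  0.4 -0.6] [np.int32(330), np.int32(667)] 396.1231497707777 775.1495528239757
```

```bash
cat >>loc.py <<'E'
from scipy.spatial.transform import Rotation as Ro
C=np.array([.4909,-.1558]); YAW=-1.1015; TALL=np.array([.4697,.1107])
def rv(az,p,flip=1):
    z=np.array([np.cos(p)*np.cos(az),np.cos(p)*np.sin(az),-np.sin(p)]); y=flip*np.array([-np.sin(az),np.cos(az),0])
    return Ro.from_matrix(np.c_[np.cross(y,z),y,z]).as_rotvec()
def down(a):  # tool down, closing line along heading a
    y=np.array([np.cos(a),np.sin(a),0]); z=np.array([0,0,-1.]); return Ro.from_matrix(np.c_[np.cross(y,z),y,z]).as_rotvec()
def tcp(g,r): return np.asarray(g)+.019*Ro.from_rotvec(r).as_matrix()[:,2]
E
python3 - <<'E'
from loc import *
print("handle")
for k in(0,np.pi):
    for tw in(0,1.13,1.2):
        j=bot.inverse_kinematics([*C,.284],down(YAW+k-tw)); print(k,tw,None if j is None else np.round(j,2))
for nm,g,azs in(("pick",[*TALL,.05],(-.5,-.25,0,.25,.5)),("place",[*C,.082],(-1.3,-1.1,-.9,-.7,-.5))):
    for p in(.2,.4,.55):
        for az in azs:
            for fl in(1,-1):
                r=rv(az,p,fl); ok=[]
                d=np.array([np.cos(az),np.sin(az),0])
                for off in(0,-.12): ok.append(bot.inverse_kinematics(tcp(np.array(g)+off*d+[0,0,.012],r),r))
                if all(o is not None for o in ok): print(nm,p,az,fl,np.round(ok[0],2),np.round(ok[1],2))
E
```

```text
handle
0 0 [-0.54 -0.04  1.67 -0.    1.51  0.56]
0 1.13 [-0.54 -0.04  1.67  0.    1.51  1.69]
0 1.2 [-0.54 -0.04  1.67 -0.    1.51  1.76]
3.141592653589793 0 [-0.54 -0.04  1.67 -0.    1.51 -2.58]
3.141592653589793 1.13 [-0.54 -0.04  1.67  0.    1.51 -1.45]
3.141592653589793 1.2 [-0.54 -0.04  1.67  0.    1.51 -1.38]
pick 0.2 -0.25 1 [0.31 0.48 2.47 3.73 1.21 1.46] [-1.3   2.1   2.56  1.83  2.06  0.17]
pick 0.2 -0.25 -1 [ 0.31  0.48  2.47  3.73  1.21 -1.68] [-1.3   2.1   2.56  1.83  2.06 -2.97]
pick 0.4 -0.25 1 [0.27 0.21 2.53 3.81 0.83 1.3 ] [-1.39  2.15  2.65  1.97  2.01  0.09]
pick 0.4 -0.25 -1 [ 0.27  0.21  2.53  3.81  0.83 -1.84] [ 0.63  0.12  2.65  4.2   0.96 -1.92]
pick 0.55 -0.25 1 [0.23 0.04 2.54 3.98 0.56 1.08] [-1.49  2.25  2.69  2.08  1.97 -0.03]
pick 0.55 -0.25 -1 [ 0.23  0.04  2.54  3.98  0.56 -2.06] [ 0.55 -0.13  2.69  4.38  0.7  -2.23]
place 0.2 -0.9 1 [-0.14  0.39  2.38  3.99  1.11  1.29] [0.21 0.36 2.45 4.33 1.23 1.25]
place 0.2 -0.9 -1 [-0.14  0.39  2.38  3.99  1.11 -1.86] [ 0.21  0.36  2.45  4.33  1.23 -1.89]
place 0.2 -0.7 1 [-0.33  0.33  2.5   3.55  1.08  1.45] [-1.94  1.98  2.66  1.81  1.88  0.15]
place 0.2 -0.7 -1 [-0.33  0.33  2.5   3.55  1.08 -1.69] [-0.04  0.26  2.66  3.84  1.2  -1.72]
```

```bash
python3 - <<'E'
from loc import *
def q(g,az,p):
    r=rv(az,p,-1); j=bot.inverse_kinematics(tcp(g,r),r)
    return None if j is None or j[1]>1.2 else np.round(j,2)
for nm,g0,azs,offs in(("pick",[*TALL,.05],(-.6,-.4,-.2,0,.2),(0,)),("place",[*C,.082],(-1.2,-1.05,-.9,-.75,-.6,-.45),(0,-.08))):
    for p in(.2,.35,.5,.65):
        for az in azs:
            d=np.array([np.cos(az),np.sin(az),0])
            s=[q(np.array(g0)+o*d+[0,0,.01],az,p) for o in offs]
            if s[0] is not None: print(nm,p,az,*s)
E
```

```text
pick 0.2 -0.6 [ 0.55  0.56  2.23  4.38  1.24 -1.91]
pick 0.2 -0.4 [ 0.45  0.51  2.37  4.04  1.21 -1.78]
pick 0.2 -0.2 [ 0.25  0.48  2.5   3.61  1.22 -1.65]
pick 0.2 0 [-0.05  0.47  2.59  3.09  1.3  -1.57]
pick 0.2 0.2 [-0.42  0.48  2.64  2.52  1.35 -1.56]
pick 0.35 -0.4 [ 0.41  0.33  2.42  4.11  0.97 -1.91]
pick 0.35 -0.2 [ 0.23  0.26  2.55  3.65  0.93 -1.74]
pick 0.35 0 [-0.05  0.21  2.65  3.08  0.94 -1.55]
pick 0.5 -0.4 [ 0.37  0.17  2.44  4.25  0.75 -2.11]
pick 0.5 -0.2 [ 0.2   0.07  2.57  3.76  0.62 -1.89]
pick 0.5 0 [-0.05 -0.02  2.66  3.07  0.57 -1.53]
pick 0.65 -0.2 [ 0.16 -0.06  2.55  4.05  0.36 -2.22]
pick 0.65 0 [-0.04 -0.17  2.63  3.01  0.25 -1.47]
pick 0.65 0.2 [-0.26 -0.22  2.67  2.02  0.4  -0.77]
place 0.2 -1.05 [-0.05  0.45  2.27  4.26  1.16 -1.96] None
place 0.2 -0.9 [-0.14  0.4   2.37  3.99  1.11 -1.85] [ 0.08  0.37  2.43  4.2   1.19 -1.87]
place 0.2 -0.75 [-0.28  0.35  2.47  3.67  1.09 -1.73] [-0.09  0.31  2.57  3.86  1.17 -1.75]
place 0.2 -0.6 [-0.46  0.32  2.55  3.3   1.1  -1.61] None
place 0.2 -0.45 [-0.68  0.29  2.6   2.89  1.13 -1.51] None
place 0.35 -1.05 [-0.08  0.3   2.3   4.36  0.97 -2.11] None
place 0.35 -0.9 [-0.17  0.23  2.4   4.09  0.88 -2.  ] [ 0.04  0.18  2.48  4.3   0.97 -2.04]
place 0.35 -0.75 [-0.3   0.16  2.5   3.75  0.8  -1.85] [-0.12  0.06  2.62  3.94  0.87 -1.91]
place 0.35 -0.6 [-0.47  0.1   2.58  3.32  0.76 -1.66] None
place 0.35 -0.45 [-0.67  0.05  2.64  2.85  0.78 -1.44] None
place 0.5 -0.9 [-0.21  0.09  2.41  4.28  0.66 -2.24] None
place 0.5 -0.75 [-0.33  0.01  2.5   3.92  0.53 -2.07] [-0.17 -0.14  2.64  4.16  0.6  -2.2 ]
place 0.5 -0.6 [-0.48 -0.07  2.57  3.39  0.44 -1.74] None
place 0.5 -0.45 [-0.65 -0.13  2.62  2.73  0.45 -1.29] None
place 0.65 -0.75 [-0.36 -0.09  2.47  4.36  0.33 -2.53] None
place 0.65 -0.45 [-0.63 -0.22  2.57  2.28  0.19 -0.82] None
```

```bash
cat >>loc.py <<'E'
def st(s=""): print(s,"t%.1f"%bot.current_clock(),"p",np.round(bot.current_ee_pos(),4),"F",np.round(bot.current_contact_force(),1),"M",np.round(bot.current_ft_torque(),2),"op %.3f grip %.1f"%(bot.current_opening(),bot.current_grip_force()))
E
python3 - <<'E'
from loc import *
R0=down(YAW)
bot.set_gripper(.5)
bot.goto([.33,.27,.38],R0); bot.goto([*C,.30],R0); st("above")
c=bot.read_camera("scene"); cv2.imwrite("pics/h1.png",cv2.resize(c["pixels"][120:290,330:500],None,fx=3,fy=3,interpolation=cv2.INTER_CUBIC))
bot.line_to([*C,.245]); st(); bot.line_to([*C,.233],max_speed=.05); st("down")
bot.set_gripper(0,50); st("grip")
E
```

```text
above t4.2 p [ 0.4912 -0.1549  0.3003] F [ 0.2 -0.1  0.7] M [-0.05  0.18  0.02] op 0.498 grip 0.0
 t4.8 p [ 0.4911 -0.1556  0.2455] F [ 0.5 -0.2  0. ] M [-0.08  0.1  -0.03] op 0.501 grip 0.0
down t5.2 p [ 0.4908 -0.1558  0.2328] F [-0.6  0.4  0.2] M [ 0.01  0.16 -0.02] op 0.500 grip 0.0
grip t5.7 p [ 0.4921 -0.1582  0.2334] F [ 5.3 -7.6 -3.6] M [-1.32 -0.65 -0.02] op 0.175 grip 50.0
```

View pics/h1.png

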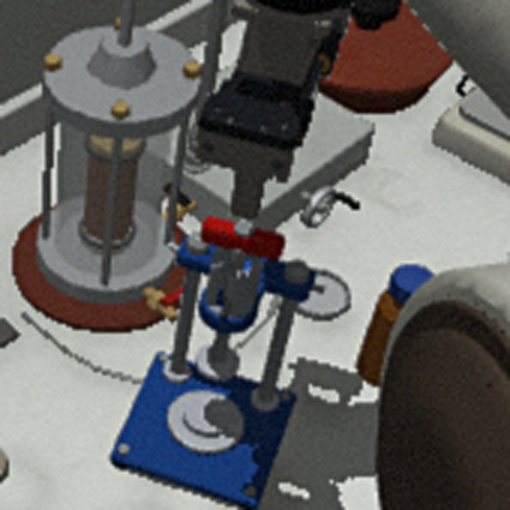

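The gripper holds the handle bar (opening 0.175, about 16 mm), with the T-handle near (243,238) in the crop. The grip moved the TCP 2.7 mm along the lathe's +x, so I'll update the axis estimate, then lift and turn.

```bash
python3 - <<'E'
from loc import *
c=np.array([.4922,-.1585])
bot.line_to([*c,.2335],max_speed=.05); st("relieved")
bot.line_to([*c,.258],max_speed=.08); st("mid")
bot.line_to([*c,.283],max_speed=.08); st("up")
for tw in(.4,.8,1.1): bot.line_to([*c,.283],rot=down(YAW-tw),max_speed=.05); st(tw)
print(Ro.from_rotvec(bot.current_tool_rot()).as_matrix()[:,1].round(3))
E
```

```text
relieved t6.0 p [ 0.4922 -0.1584  0.2333] F [ 1.  -0.  -1.5] M [ 0.08 -0.05  0.03] op 0.175 grip 50.0
mid t6.5 p [ 0.4921 -0.1583  0.2564] F [  4.8  -2.2 -11.9] M [-0.41 -0.78  0.05] op 0.172 grip 50.0
up t6.9 p [ 0.492  -0.1583  0.2812] F [  5.7  -3.  -14.3] M [-0.47 -0.88  0.02] op 0.176 grip 50.0
0.4 t7.5 p [ 0.4918 -0.1575  0.2806] F [  4.9  -0.3 -14.2] M [ 0.04 -0.75  0.02] op 0.170 grip 50.0
0.8 t8.0 p [ 0.4919 -0.1566  0.2805] F [  6.1   2.7 -13.8] M [ 0.61 -0.91  0.09] op 0.175 grip 50.0
1.1 t8.5 p [ 0.4922 -0.156   0.2805] F [  6.4   5.2 -13.9] M [ 0.82 -1.09  0.12] op 0.173 grip 50.0
[-0.589 -0.808 -0.004]
```

```bash
python3 - <<'E'
from loc import *
c=np.array([.494,-.1573])
bot.line_to([*c,.283],rot=down(YAW-1.13),max_speed=.03); st("1.13")
for z in(.277,.274,.272,.2705): bot.line_to([*c,z],max_speed=.03); st(z)
E
```

```text
1.13 t8.7 p [ 0.4925 -0.156   0.2807] F [ -1.5   2.7 -13.6] M [0.62 0.32 0.11] op 0.176 grip 50.0
0.277 t9.1 p [ 0.4926 -0.1561  0.2758] F [ -4.    5.4 -13.8] M [1.06 0.82 0.11] op 0.171 grip 50.0
0.274 t9.3 p [ 0.4926 -0.1561  0.2729] F [ -4.3   5.4 -13.2] M [1.06 0.79 0.19] op 0.173 grip 50.0
0.272 t9.6 p [ 0.4926 -0.1561  0.2713] F [ -3.6   6.6 -12.7] M [1.14 0.88 0.1 ] op 0.178 grip 50.0
0.2705 t9.8 p [ 0.4927 -0.1561  0.271 ] F [-6.1  6.6 -6.6] M [1.36 1.29 0.17] op 0.173 grip 50.0
```

```bash
python3 - <<'E'
from loc import *
bot.line_to([.4926,-.1561,.2675],max_speed=.03); st("seat")
bot.set_gripper(.3); st("open")
bot.set_gripper(.55); 
bot.line_to([.4926,-.1561,.32],max_speed=.15); st("clear")
r=rv(-.05,.35,-1)
bot.goto([.40,.0,.42],down(YAW-1.13))
for n,k in(("scene",(160,290,340,500)),("top",(225,315,335,465))):
    c=bot.read_camera(n); cv2.imwrite(f"pics/n_{n}.png",cv2.resize(c["pixels"][k[0]:k[1],k[2]:k[3]],None,fx=4,fy=4,interpolation=cv2.INTER_CUBIC))
g=np.array([*TALL,.05])
for h in(.15,.1,.05,0): print(bot.inverse_kinematics(tcp(g+[0,0,h],r),r))
E
```

```text
seat t10.1 p [ 0.4927 -0.1562  0.2707] F [-5.3  5.1  0.9] M [1.04 1.27 0.13] op 0.180 grip 50.0
open t10.5 p [ 0.4934 -0.1569  0.269 ] F [-0.1  0.4  0.1] M [0.04 0.16 0.03] op 0.301 grip 0.0
clear t11.5 p [ 0.4925 -0.1561  0.3196] F [-0.2  0.5 -0.5] M [ 0.03  0.18 -0.03] op 0.550 grip 0.0
None
None
[-1.98225592  2.17457995  2.68777057  1.98726986  1.28987357  2.86730473]
[ 0.02690049  0.2802829   2.61166242  3.22907315  0.97197961 -1.59377706]
```

View pics/n_scene.png

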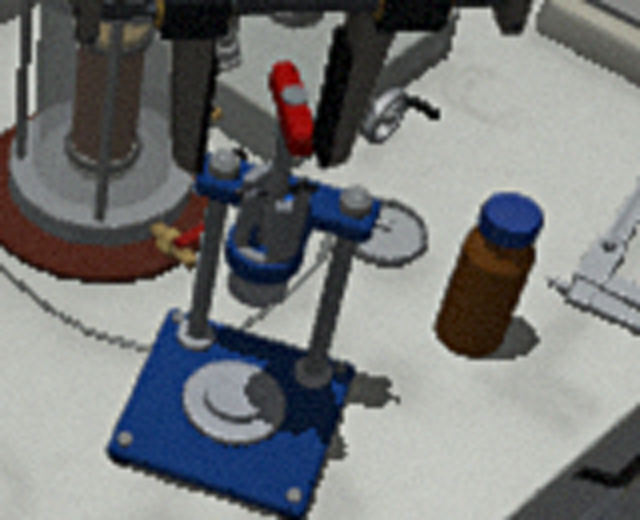

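The handle is parked crosswise in its raised position, with the red bar at (292,105) in the crop and the plate just under the crosshead. Next I'll find a pitched grasp for the specimen with room to lift.

```bash
python3 - <<'E'
from loc import *
def ok(g,az,p):
    r=rv(az,p,-1); j=bot.inverse_kinematics(tcp(g,r),r); return j if j is not None and j[1]<1.2 else None
A=np.array([.4942,-.1574])
for p in(.35,.42,.5):
    for az in(-.5,-.4,-.3,-.2):
        hs=[h for h in np.arange(0,.13,.02) if ok([*TALL,.055+h],az,p) is not None]
        print("pick",p,az,"max rise",max(hs,default=None),np.round(ok([*TALL,.055],az,p),2) if hs else "")
    for az in(-.9,-.8,-.7):
        d=np.array([np.cos(az),np.sin(az),0])
        print("place",p,az,[(round(o,2)) for o in(0,-.03,-.06,-.08,-.1) if ok(np.array([*A,.1])+o*d,az,p) is not None])
E
```

```text
pick 0.35 -0.5 max rise 0.06 [ 0.47  0.39  2.34  4.29  1.02 -1.96]
pick 0.35 -0.4 max rise 0.12 [ 0.41  0.36  2.41  4.1   0.98 -1.89]
pick 0.35 -0.3 max rise 0.12 [ 0.33  0.32  2.48  3.89  0.96 -1.82]
pick 0.35 -0.2 max rise 0.12 [ 0.23  0.29  2.54  3.64  0.94 -1.73]
place 0.35 -0.9 [0, -0.03, -0.06, -0.08, -0.1]
place 0.35 -0.8 [0, -0.03, -0.06, -0.08, -0.1]
place 0.35 -0.7 [0, -0.03, -0.06]
pick 0.42 -0.5 max rise 0.04 [ 0.45  0.32  2.36  4.34  0.93 -2.04]
pick 0.42 -0.4 max rise 0.08 [ 0.39  0.28  2.43  4.15  0.87 -1.97]
pick 0.42 -0.3 max rise 0.12 [ 0.31  0.24  2.49  3.93  0.83 -1.89]
pick 0.42 -0.2 max rise 0.12 [ 0.21  0.19  2.55  3.68  0.8  -1.79]
place 0.42 -0.9 [0, -0.03, -0.06, -0.08]
place 0.42 -0.8 [0, -0.03, -0.06, -0.08, -0.1]
place 0.42 -0.7 [0, -0.03, -0.06, -0.08]
pick 0.5 -0.5 max rise 0.0 [ 0.42  0.24  2.37  4.42  0.82 -2.15]
pick 0.5 -0.4 max rise 0.04 [ 0.37  0.19  2.44  4.23  0.76 -2.09]
pick 0.5 -0.3 max rise 0.08 [ 0.29  0.15  2.5   4.01  0.69 -2.  ]
pick 0.5 -0.2 max rise 0.1 [ 0.2   0.1   2.56  3.74  0.64 -1.88]
place 0.5 -0.9 [0, -0.03]
place 0.5 -0.8 [0, -0.03, -0.06, -0.08, -0.1]
place 0.5 -0.7 [0, -0.03, -0.06, -0.08]
```

```bash
cat >>loc.py <<'E'
A=np.array([.4942,-.1574]); P=.42; HG=.058; T1=np.array([.4712,.110]); AZ1=-.15
E
python3 - <<'E'
from loc import *
r=rv(AZ1,P,-1); up=tcp([*T1,HG+.10],r)
j=np.array(bot.inverse_kinematics(up,r)); print(j.round(2)); assert j[1]<1
k=np.array(bot.current_joints()); k[0]+=.5; bot.set_joints(k)
m=j.copy(); m[1]-=.3; m[0]=k[0]
bot.set_gripper(.65)
bot.set_joints(m); st("flipped"); bot.set_joints(j); st("above")
c=bot.read_camera("scene"); cv2.imwrite("pics/p1.png",c["pixels"][150:450,150:550])
E
```

```text
[ 0.15 -0.39  2.66  3.95  0.38 -2.22]
flipped t17.0 p [0.5045 0.1324 0.3048] F [-0.5 -0.4 -0.1] M [ 0.09  0.55 -0.04] op 0.647 grip 0.0
above t17.7 p [0.489  0.1075 0.1514] F [-0.1 -0.2 -0.4] M [0.05 0.55 0.03] op 0.652 grip 0.0
```

View pics/p1.png

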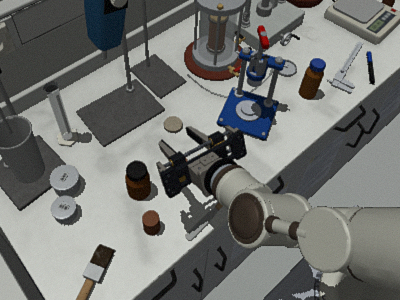

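The gripper is above the tall specimen, which it hides, with the amber jar (138,180) and the short specimen (151,222) clear of it. I'll descend and grip.

```bash
python3 - <<'E'
from loc import *
r=rv(AZ1,P,-1)
bot.line_to(tcp([*T1,HG+.03],r),rot=r); st()
bot.line_to(tcp([*T1,HG],r),rot=r,max_speed=.06); st("down")
bot.set_gripper(0,20); st("grip")
bot.line_to(tcp([*T1,HG+.06],r),rot=r,max_speed=.08); st("lift")
az=-.8; r2=rv(az,P,-1); d=np.array([np.cos(az),np.sin(az),0])
pre=np.array([*A,.032+HG+.014])-.085*d
bot.line_to(tcp(pre,r2),rot=r2,max_speed=.12); st("pre")
for n in("scene","top"):
    c=bot.read_camera(n); cv2.imwrite(f"pics/q_{n}.png",c["pixels"])
c=cv2.imread("pics/q_scene.png")[150:400,250:510]; cv2.imwrite("pics/q1.png",cv2.resize(c,None,fx=2.4,fy=2.4,interpolation=cv2.INTER_CUBIC))
E
```

```text
t18.3 p [0.4893 0.1077 0.0816] F [ 0.4  0.4 -0. ] M [0.08 0.45 0.06] op 0.654 grip 0.0
down t19.0 p [0.4889 0.1075 0.0513] F [-0.6  0.4  0.7] M [0.03 0.51 0.  ] op 0.654 grip 0.0
grip t19.4 p [0.4886 0.1074 0.0507] F [-0.8  0.5  2. ] M [0.06 0.33 0.08] op 0.407 grip 20.0
lift t20.4 p [0.4878 0.1074 0.1093] F [-0.1  0.4 -1.5] M [0.11 0.86 0.02] op 0.406 grip 20.0
pre t22.3 p [ 0.447  -0.1086  0.0962] F [-0.1  0.6 -1.3] M [ 0.53  0.62 -0.05] op 0.405 grip 20.0
```

View pics/q1.png

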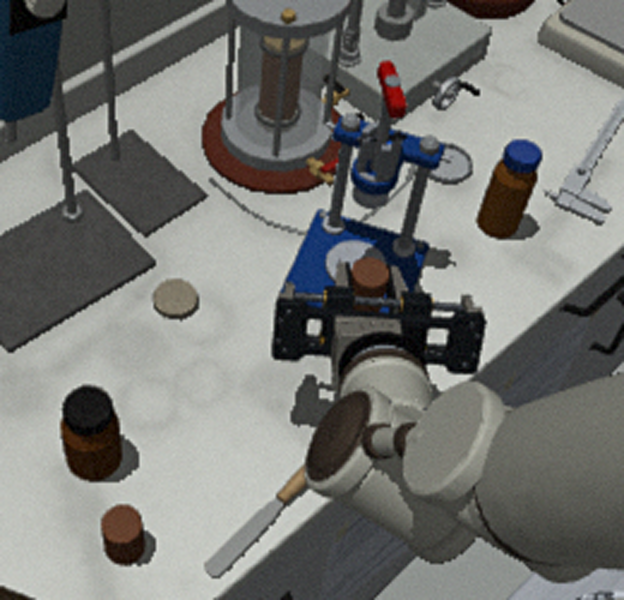

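The specimen is held upright just in front of the turntable, its top face centred near (370,273) in the crop, and the handle is still parked at (392,90). I'll check its offset along the tool axis, with the camera bias calibrated on the lathe nuts.

```bash
python3 - <<'E'
from loc import *
S,T=bot.read_camera("scene"),bot.read_camera("top")
Rm=Ro.from_rotvec(bot.current_tool_rot()).as_matrix(); p=np.array(bot.current_ee_pos()); g=p-.019*Rm[:,2]; print("grasp",g.round(4),"yaxis",Rm[:,1].round(3))
ztop=.076+p[2]-.0507
c,s=np.cos(YAW),np.sin(YAW); W=np.array([[.048,.042],[.048,-.042]])@np.array([[c,s],[-s,c]])+A; W=np.c_[W,[.193]*2]
for cam,nuts,name in((S,np.array([[205,78],[372,122]])/5+[355,185],"scene"),(T,np.array([[274,88],[347,227]])/5+[335,225],"top")):
    b=(nuts-proj(cam,W)).mean(0)
    hsv=cv2.cvtColor(cam["pixels"],cv2.COLOR_BGR2HSV)
    u0=proj(cam,[*g[:2],ztop])[0]; x0,y0=np.round(u0+b).astype(int)
    m=np.zeros(hsv.shape[:2],np.uint8); w=cv2.inRange(hsv,(0,70,50),(16,255,255))>0
    m[y0-13:y0+14,x0-13:x0+14]=w[y0-13:y0+14,x0-13:x0+14]
    ys,xs=np.nonzero(m)
    print(name,"bias",b.round(1),"pred top",(u0+b).round(1),"blob n",len(xs),xs.min(),xs.max(),ys.min(),ys.max(),"mean",xs.mean().round(1),ys.mean().round(1))
    # pixels of the ideal top disc
    d=proj(cam,cyl(g[0],g[1],.038,ztop)[40:])+b; print("  pred disc ext",d.min(0).round(1),d.max(0).round(1), "px per 5mm fwd",(proj(cam,[*(g[:2]+.005*Rm[:2,2]/np.linalg.norm(Rm[:2,2])),ztop])[0]-u0).round(2))
E
```

```text
grasp [ 0.435  -0.0963  0.104 ] yaxis [-0.717 -0.697 -0.   ]
scene bias [0.2 2.6] pred top [404.1 264.2] blob n 157 396 411 257 269 mean 403.9 263.1
  pred disc ext [396.1 258. ] [412.1 270.5] px per 5mm fwd [-0.05 -1.64]
top bias [0.3 0.9] pred top [356.6 289.3] blob n 143 349 362 283 296 mean 355.8 289.3
  pred disc ext [349.8 282.4] [363.4 296.1] px per 5mm fwd [ 1.27 -1.26]
```

```bash
python3 - <<'E'
from loc import *
az=-.8; r2=rv(az,P,-1); d=np.array([np.cos(az),np.sin(az),0]); G=np.array([*A,.032+HG])-.0005*d
bot.line_to(tcp(G+[0,0,.014],r2),rot=r2,max_speed=.06); st("in")
for h in(.004,.0015,0,-.001,-.002):
    bot.line_to(tcp(G+[0,0,h],r2),rot=r2,max_speed=.03); st(h)
    if bot.current_contact_force()[2]>2.5: break
for n in("scene","top"):
    c=bot.read_camera(n); cv2.imwrite(f"pics/w_{n}.png",c["pixels"])
a=cv2.imread("pics/w_scene.png")[180:290,360:470]
cv2.imwrite("pics/w1.png",cv2.resize(a,None,fx=5,fy=5,interpolation=cv2.INTER_CUBIC))
E
```

```text
in t24.1 p [ 0.5057 -0.1692  0.0961] F [ 1.  -0.1 -2.2] M [ 0.52  0.63 -0.03] op 0.408 grip 20.0
0.004 t24.6 p [ 0.5058 -0.1694  0.0858] F [-0.4 -0.2 -1.4] M [0.54 0.61 0.  ] op 0.400 grip 20.0
0.0015 t24.8 p [ 0.5059 -0.1695  0.0836] F [ 0.1 -0.  -2. ] M [ 0.53  0.6  -0.01] op 0.403 grip 20.0
0 t25.1 p [ 0.5063 -0.1697  0.0828] F [ 1.  -0.6 -0.2] M [ 0.3   0.4  -0.02] op 0.409 grip 20.0
-0.001 t25.3 p [ 0.5066 -0.17    0.0828] F [-1.9  0.8  4.6] M [-0.08  0.17 -0.13] op 0.406 grip 20.0
```

View pics/w1.png

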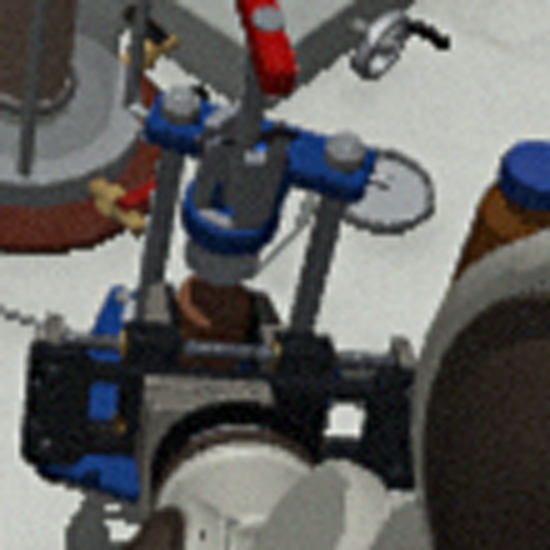

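The specimen stands on the turntable under the raised plate: contact came at the expected height and it is centred at (.4945,-.1576). I'll release it and back out.

```bash
python3 - <<'E'
from loc import *
az=-.8; r2=rv(az,P,-1); d=np.array([np.cos(az),np.sin(az),0]); G=np.array([*A,.032+HG])-.0005*d
bot.line_to(tcp(G,r2),rot=r2,max_speed=.03)
bot.set_gripper(.55); st("open")
bot.line_to(tcp(G-.09*d,r2),rot=r2,max_speed=.1); st("out")
j=np.array(bot.current_joints()); print(j.round(2))
m=j.copy(); m[1]-=.45; m[0]+=.3; bot.set_joints(m); st("up")
# flip wrist away from the lathe
k=np.array(bot.inverse_kinematics([.36,.08,.42],down(YAW-1.13))); print(k.round(2))
S,T=bot.read_camera("scene"),bot.read_camera("top")
cv2.imwrite("pics/z_s.png",S["pixels"]);cv2.imwrite("pics/z_t.png",T["pixels"])
a=cv2.resize(S["pixels"][170:290,360:470],None,fx=4,fy=4,interpolation=cv2.INTER_CUBIC)
b=cv2.resize(T["pixels"][240:320,340:420],None,fx=4,fy=4,interpolation=cv2.INTER_CUBIC)
o=np.zeros((480,760,3),np.uint8); o[:,:440]=a; o[:320,440:]=b; cv2.imwrite("pics/z1.png",o)
E
```

```text
open t26.1 p [ 0.5058 -0.1694  0.082 ] F [ 0.3 -0.5  0.8] M [ 0.33  0.46 -0.03] op 0.549 grip 0.0
out t27.1 p [ 0.4436 -0.1051  0.0825] F [-0.1  0.3 -0.7] M [ 0.24  0.42 -0.  ] op 0.551 grip 0.0
[-0.06  0.02  2.59  4.17  0.8  -2.07]
up t28.1 p [0.5023 0.0418 0.2981] F [ 0.1 -0.3 -0.5] M [ 0.21  0.57 -0.05] op 0.549 grip 0.0
[-0.11 -0.44  1.73  0.    1.85  2.12]
```

View pics/z1.png

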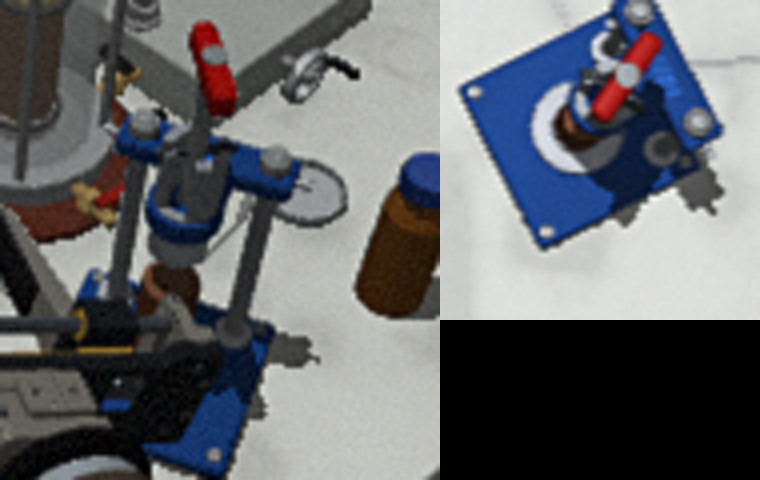

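The tall specimen stands upright on the turntable, its top at (172,280) in the left panel, and the handle is still parked. Next I'll flip the wrist well clear, re-grip the handle, lift it, turn it back and ease it down.

```bash
python3 - <<'E'
from loc import *
k=np.array(bot.inverse_kinematics([.36,.08,.42],down(YAW-1.13)))
m=np.array(bot.current_joints()); m[0]=.5; m[1]-=.1; bot.set_joints(m)
k[0]=.4; bot.set_joints(k); bot.set_gripper(.5)
R=down(YAW-1.13)
bot.goto([*A,.34],R); st("above"); print(np.round(bot.current_joints(),2))
bot.line_to([*A,.285],rot=R); bot.line_to([*A,.270],max_speed=.05); st("down")
bot.set_gripper(0,55); st("grip")
E
```

```text
above t34.3 p [ 0.4944 -0.1565  0.3405] F [-1.2 -0.6 -0.3] M [ 0.02  0.15 -0.02] op 0.503 grip 0.0
[-0.54 -0.04  1.56  0.    1.62  1.69]
down t35.3 p [ 0.4941 -0.1573  0.2698] F [-0.1 -0.4  0.6] M [ 0.04  0.09 -0.05] op 0.502 grip 0.0
grip t35.9 p [ 0.4943 -0.1574  0.2702] F [-0.2 -0.1 -0.2] M [0.07 0.05 0.03] op 0.176 grip 54.9
```

```bash
python3 - <<'E'
from loc import *
bot.line_to([*A,.2835],rot=down(YAW-1.13),max_speed=.06); st("up")
assert bot.current_ee_pos()[2]>.2785
for tw in(.8,.4,.0): bot.line_to([*A,.2835],rot=down(YAW-tw),max_speed=.05); st(tw)
for z in(.27,.26,.25,.246): bot.line_to([*A,z],max_speed=.05); st(z)
E
```

```text
up t36.2 p [ 0.494  -0.1572  0.2812] F [  5.4  -2.  -15.4] M [-0.39 -0.94  0.13] op 0.174 grip 55.0
0.8 t36.7 p [ 0.494  -0.1572  0.281 ] F [  6.   -1.7 -14. ] M [-0.39 -0.93  0.09] op 0.174 grip 55.0
0.4 t37.3 p [ 0.494  -0.1573  0.281 ] F [  5.8  -2.1 -13.3] M [-0.49 -0.88  0.07] op 0.175 grip 54.9
0.0 t37.8 p [ 0.4941 -0.1573  0.2811] F [  5.9  -1.7 -15.2] M [-0.47 -0.99  0.01] op 0.178 grip 55.0
0.27 t38.2 p [ 0.4941 -0.1573  0.2679] F [  5.8  -1.  -12.7] M [-0.46 -0.86  0.02] op 0.173 grip 55.0
0.26 t38.6 p [ 0.4941 -0.1573  0.2582] F [  5.3  -2.9 -11.7] M [-0.35 -0.82 -0.01] op 0.174 grip 55.0
0.25 t38.9 p [ 0.4941 -0.1573  0.2485] F [  4.7  -1.5 -10.4] M [-0.32 -0.7   0.02] op 0.176 grip 55.0
0.246 t39.2 p [ 0.4941 -0.1573  0.2447] F [ 4.3 -1.9 -9.7] M [-0.33 -0.69  0.01] op 0.171 grip 55.0
```

Lift is now 0.0125, past the tooth at twist 0. The expected contact is at TCP z ≈ 0.240, so I'll ease down to it.

```bash
python3 - <<'E'
from loc import *
for z in np.arange(.244,.2335,-.001):
    bot.line_to([*A,z],max_speed=.02)
    F=bot.current_contact_force()[2]; print(round(z,4),round(bot.current_ee_pos()[2],4),round(F,1))
    if F>-1.0: break
st("clamped")
E
```

```text
0.244 0.2431 -9.9
0.243 0.2427 -9.8
0.242 0.2419 -10.0
0.241 0.241 -9.9
0.24 0.2408 -3.6
0.239 0.2406 6.2
clamped t40.7 p [ 0.4944 -0.1575  0.2406] F [-1.8  3.   6.2] M [0.48 0.53 0.02] op 0.174 grip 55.0
```

```bash
python3 - <<'E'
from loc import *
bot.line_to([*A,.2396],max_speed=.02); st()
bot.set_gripper(.5); st("open")
bot.line_to([*A,.33],max_speed=.12); bot.goto([.36,.1,.42],down(YAW)); st("clear")
S,T=bot.read_camera("scene"),bot.read_camera("top")
a=cv2.resize(S["pixels"][170:290,360:470],None,fx=4,fy=4,interpolation=cv2.INTER_CUBIC)
b=cv2.resize(T["pixels"][240:310,220:460],None,fx=1.4,fy=1.4,interpolation=cv2.INTER_CUBIC)
o=np.zeros((480,790,3),np.uint8); o[:,:440]=a; o[:b.shape[0],440:440+b.shape[1]]=b; cv2.imwrite("pics/f1.png",o)
E
```

```text
t40.9 p [ 0.4944 -0.1575  0.2406] F [-2.8  2.3  6.5] M [0.48 0.56 0.01] op 0.178 grip 55.0
open t41.5 p [ 0.4942 -0.1575  0.2395] F [-0.8 -0.7 -0.7] M [-0.06  0.17 -0.02] op 0.500 grip 0.0
clear t43.6 p [0.3603 0.0995 0.4192] F [ 0.6 -0.9 -0.8] M [-0.05  0.06 -0.02] op 0.502 grip 0.0
```

View pics/f1.png

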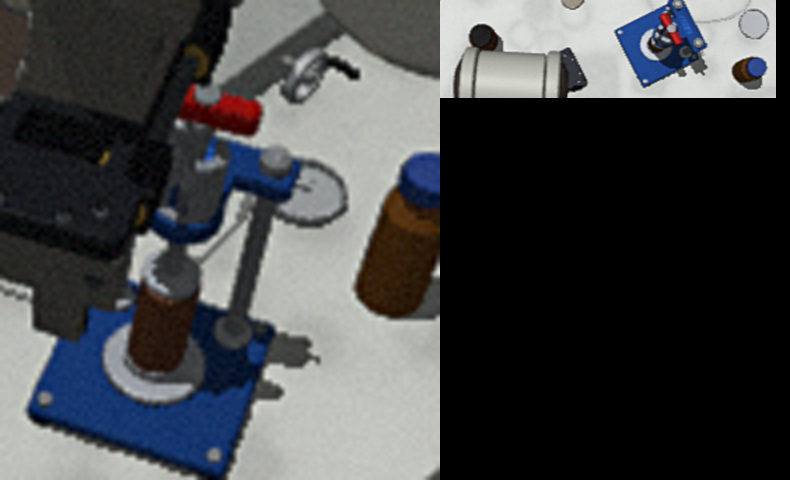

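The specimen stands upright and centred at (160,320), clamped under the plate, with the handle back at twist 0 (225,110) and the arm clear. I'm handing it in.

```bash
python3 -c "
from workcell import bot
print(bot.job_done())"
```

```text
the job is handed in; nothing more can be done
None
```

The tall specimen is clamped upright in the middle of the lathe's turntable, with the top plate eased down by hand and the arm clear; I handed the job in at about 44 s, but no verdict came back.

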